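# Start the clamping screw in the fixture drawer

## Robot

A 7-joint arm with a two-finger parallel gripper is mounted at the origin on a cart in front of the work surface, level with it; the furniture and walls round the work are solid. World frame = base frame: x ahead of the robot, y to its left, z up, the work surface at z = 0. Lengths are in m, angles in rad, forces in N, time in s.
With the tool pointing down it reaches from about 0.4 to 0.875 m from the base axis. Payload 6.5 kg.
Tool frame: the origin (TCP) lies midway between the tips of the shut fingers; the grasp point (between the pads) lies 19 mm behind it; z points along the fingers, y is the direction in which the jaws open and shut (so a half turn about z gives the same grasp; the last joint's range is limited). The gripper opens to 85 mm and grips with 20 to 120 N. Pads are 22 mm wide; open, the fingers measure 114 mm over their backs; the gripper's body (76 mm by 85 mm) begins 54 mm behind the grasp point. The pads swing forward as they close: fully open they stand 13 mm farther back than shut.
Start: joints at [-1.266, 0.536, -0.004, 1.538, 0.003, 1.067, -0.071], TCP at [0.236, 0.606, 0.231] pointing down, gripper open.
Joint ranges: [-2.7, 2.7], [-0.37, 2.16], [-1.27, 1.26], [0.24, 2.4], [-1.31, 4.45], [0.19, 1.91], [-2.76, 2.76]. Speed limits (rad/s): [2.39, 2.39, 3.14, 3.14, 3.14, 3.14, 3.14].

## Interface

Orientations are given as a unit quaternion [x, y, z, w].
In Python, from cell import arm gives the robot as it stands. The module is installed in compiled form; this text tells all that it offers. Calls block until the motion is done:
- arm.reach(position, orientation): joint-space move of the TCP to a pose.
- arm.movel(position, attitude=None, velocity=0.15): straight line of the TCP; attitude=None keeps the orientation; velocity is the mean speed in m/s.
- arm.set_joints(angles): joint-space move.
- arm.move_gripper(opening, newtons=None): opening from 0.0 (shut) to 1.0 (fully open); newtons is the grip in N (None keeps the last); returns when the fingers have stopped.
- arm.dwell(seconds).
- arm.solve_ik(position, orientation): joint angles nearest the present ones, or None.
- arm.sense(): the state.
- arm.read_camera(name): name is "scene" or "top" or "wrist"; returns a dict with "color" (480x640x3 uint8, red, green, blue), "z_map" (480x640 float32, m along the optical axis (not along the pixel's ray), 0 where there is no reading), "fx", "fy", "cx", "cy" (pixels), "world_to_cam" (4x4, takes a point from world to camera coordinates). Camera axes: x right, y up, looking along -z (the intrinsics and any distortion apply to the point x, -y, -z); pixel columns grow to the right and rows downward; lengths in m; the calibration is good to about 2 mm. A picture is of the moment at which its call begins.
A pose or a line that the arm cannot do raises arm.MotionError and nothing moves.
- arm.finish_job(): hands the job in, once; it reports no verdict.
The state is a dict: "time": time; "joint_pos": joint angles; "qvel": joint speeds; "joint_efforts": joint torques, N m; "tool_pos": TCP position; "tool_rot": TCP orientation; "ft_force": force on the tool from outside, world axes, zero at the start; "torque": the same for the moment, N m; "finger_gap": opening from 0.0 (shut) to 1.0 (fully open).
Only numpy, scipy, OpenCV 4.12 (cv2) and the standard library are available. Lean on these libraries where they do the work, as an engineer would, in place of code of your own. Each camera call takes 0.05 s, during which the arm holds its last target. There are 200 camera calls.

## Task

Pull the drawer of the grey bench fixture all the way out by its bar handle. The knurled clamping screw in it only rests on the threaded boss: turn it backward (counter-clockwise from above) just until you feel the thread drop, then turn it forward one full turn from there, and finish still gripping the knob, with the screw started and standing still. Leave the drawer out and the other things on the table alone.

Things in the scene. Friction and masses are not known exactly. Their poses are not given: they have to be found in the camera images.
- fixture: Grey painted steel bench fixture, fixed to the table: a low housing 190 (x) x 180 (y) x 98 mm high with one drawer in its front. Origin: middle of its footprint, on the table. Its x axis points from the front to the back, so the drawer slides out along its -x; its place and yaw vary.
- drawer (a joint): Drawer slide, m: 0 shut, 0.15 fully out (end stop); up to 15 mm open at the start. About 3 N moves it; it stays where left. Its white front panel is 10 mm thick, 176 mm wide, its top 74 mm above the table; the side walls end 28 mm above the table. The housing clears the knob only with the drawer out.
- drawer_handle (a point): Middle of the steel bar of the drawer handle: a round bar 10 mm thick and 90 mm long along the fixture's y axis, 60 mm above the table, its middle line 45 mm in front of the drawer's front face. It moves with the drawer; its axes are those of the fixture. Free above; the housing's top is 98 mm above the table.
- clamp_screw (a joint): Turning angle of the clamping screw, rad, counted over several turns; grows clockwise from above (forward, screwing in). Start value varies. Turned back, the screw climbs slowly on the thread's end and drops 8 mm at the thread's start, 0.5 to 1.4 rad back from the start value (where exactly is to be felt). From there each forward turn takes it 8 mm down. Friction 0.03 N m.
- knob_top (a point): Centre of the top of the screw's dark knurled round knob, 36 mm across, 25 mm high (it extends 25 mm down from here), 133 mm behind the handle bar on the drawer's middle line. Axes turn with the knob; a white line on top runs from the centre along -x. About 82 mm above the table at the start, 76 mm once dropped, 68 mm after the forward turn.
- screw_float: The clamping screw as it moves up and down, without its turning; axes as the fixture's; origin on its axis, 84 mm below the knob's top. Weighs about 0.47 kg. Nothing but gravity lowers it: while gripped it cannot fall, so its weight (4 to 5.5 N) comes onto the gripper at the thread's start, and it drops when let go or lowered. About 1.5 mm of play in the thread.
- boss_top (a point): On the screw's axis, 33 mm above the table: the top of the flat steel strap that lies over the round steel boss (34 mm across, top at 29 mm) and the brass blank. The thread is in the boss. Nothing else under the knob is higher; the knob's underside stays at least 6 mm above it.
- chasing_hammer: Bystander: small hammer lying on the table, 110 x 249 x 38 mm. Origin at its underside.
- oilstone: Bystander: flat pale stone, 106 x 156 x 25 mm over all. Origin: centre of its underside.
- graver_7: Bystander: engraving tool with turned wooden handle, 172 x 38 x 33 mm. Origin at its underside.
- graver_11: Bystander: engraving tool with turned wooden handle, 152 x 71 x 40 mm. Origin at its underside.
- punch_6: Bystander: steel punch, 150 mm long, 9 mm thick. Origin at its underside.
- cork_block: Bystander: cork block 57 x 77 x 32 mm lying on top of the fixture's housing. Origin: centre of its underside.
- loupe: Bystander: black eye loupe, 41 mm across, 34 mm high. Origin: centre of its underside.

How it is judged:
On the way, in this order (a step that is already met when the one before it is completed fails the run):
1. the drawer is pulled fully out (more than 135 of its 150 mm) (value of joint drawer above 0.135 m), for 0.1 s.
2. the screw has been turned back past the start of its thread, by no more than about 40 degrees, and has dropped into it (value of joint clamp_screw between 0 and 1.5 rad and height (world z) of knob_top below 0.0785 m), for 0.1 s.
At the end, for the whole second after the job is handed in: The drawer is still at least 125 mm out; the screw has been turned forward one turn (0.8 to 1.2 turns) from where its thread dropped, has gone down with its thread (knob top 64.5 to 71.7 mm above the table) and stands still; the fingers still grip the knob (more than 2 N) (value of joint drawer above 0.125 m and value of joint clamp_screw between 5.7 and 8.25 rad and velocity of joint clamp_screw between -0.1 and 0.1 rad/s and height (world z) of knob_top between 0.0645 and 0.0717 m and contact force between the fingers and screw_float above 2 N); the arm keeps its last pose, push and grip.
It fails at once if the screw is turned back more than about 45 degrees beyond the drop (value of joint clamp_screw below -0.1 rad).
It fails at once if another thing on the table or on the fixture is moved by more than 25 mm (distance of any of chasing_hammer, oilstone, graver_7, graver_11, punch_6, cork_block, loupe from where it was at the start of the episode above 0.025 m).
It also fails if it takes over 72 s, if anything falls off the work surface, if the arm or the gripper's body presses on something with over 40 N, if the wrist force passes 120 N, or if a joint passes its speed limit or range.

## Working session

There is one attempt and no reset: what is moved stays moved. The work goes in short steps, each a Python script; the robot and the scene stay as the last script left them, time stands still between calls to the robot, and variables do not carry over. Pictures are saved under pics/ and viewed, about 8 in all and at most 12, crops included, and the job is handed in when it is done.

```bash
mkdir -p pics; ls
cat > h.py <<'E'
import numpy as np, cv2
from cell import arm
from scipy.spatial.transform import Rotation as R
def cam(n, save=None):
    c=arm.read_camera(n)
    if save: cv2.imwrite('pics/'+save, c['color'][:,:,::-1])
    return c
def rays(c,u,v):
    M=np.linalg.inv(c['world_to_cam'])
    d=np.stack([(np.asarray(u)-c['cx'])/c['fx'],-(np.asarray(v)-c['cy'])/c['fy'],-np.ones(np.shape(u))],-1)
    return M[:3,3], d@M[:3,:3].T
def onplane(c,u,v,z):
    o,d=rays(c,u,v); return o+d*((z-o[2])/d[...,2])[...,None]
def cloud(c):
    v,u=np.mgrid[:480,:640]; o,d=rays(c,u,v); return o+d*c['z_map'][...,None]
def down(yaw):  # tool z down, tool y at world angle yaw
    y=np.array([np.cos(yaw),np.sin(yaw),0]); z=np.array([0,0,-1.]); x=np.cross(y,z)
    return R.from_matrix(np.stack([x,y,z],1)).as_quat()
E
python3 - <<'E'
from h import *
for n in('top','scene'):
    c=cam(n,n+'1.png'); print(n,[k for k in c],c['fx'],c['cx'],c['cy'],np.linalg.inv(c['world_to_cam']).round(3).tolist())
s=arm.sense(); print({k:np.round(v,3).tolist() for k,v in s.items()})
E
```

```text
pics
top ['color', 'z_map', 'fx', 'fy', 'cx', 'cy', 'world_to_cam'] 598.98865469484 324.62246071295596 240.1015841217917 [[0.024, 0.98, -0.197, 0.328], [-1.0, 0.021, -0.015, 0.03], [-0.01, 0.198, 0.98, 1.517], [0.0, 0.0, 0.0, 1.0]]
scene ['color', 'z_map', 'fx', 'fy', 'cx', 'cy', 'world_to_cam'] 474.46323042735435 333.0551935351908 244.3824836695926 [[0.679, 0.53, -0.509, -0.094], [-0.734, 0.478, -0.481, -0.645], [-0.012, 0.7, 0.714, 1.093], [0.0, 0.0, 0.0, 1.0]]
{'time': 0.1, 'joint_pos': [-1.266, 0.537, -0.004, 1.539, 0.003, 1.067, -0.071], 'qvel': [-0.0, -0.003, -0.0, -0.004, 0.0, 0.0, 0.0], 'joint_efforts': [0.002, -58.456, 1.051, -25.978, 0.013, 0.004, -0.0], 'tool_pos': [0.235, 0.605, 0.231], 'tool_rot': [0.184, 0.983, -0.001, -0.0], 'ft_force': [0.101, 0.229, 0.47], 'torque': [-0.017, 0.022, -0.044], 'finger_gap': 1.001}
```

View pics/top1.png

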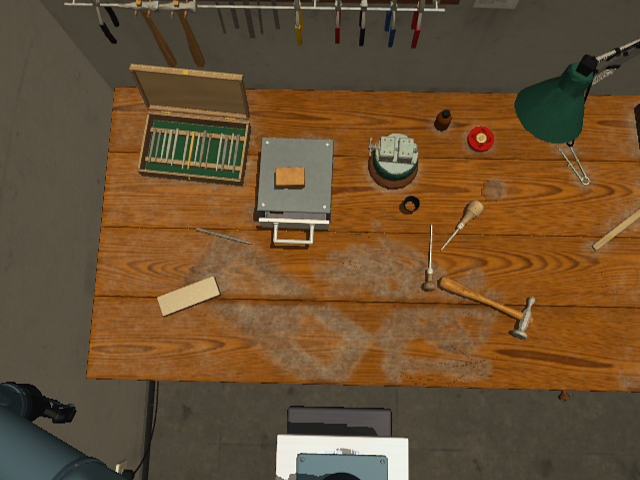

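View pics/scene1.png

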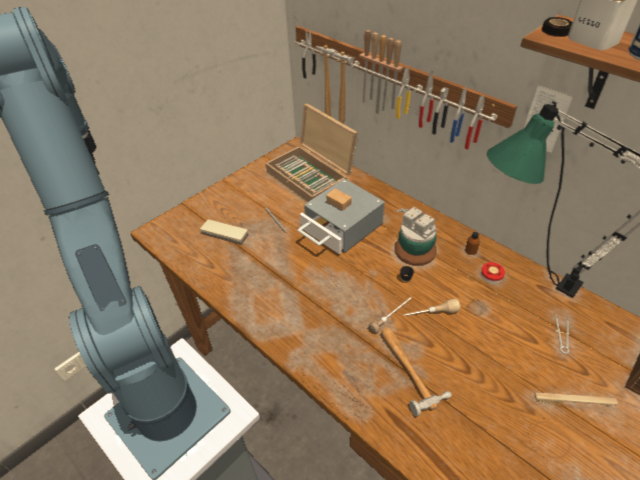

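Top view: the grey housing is at about (295,185) with the cork block on top. The white panel is at row ~222 and the handle bar at about (293,241). The punch is at (222,236), left of the drawer.

Run:
```python
from h import *
c=cam('top'); P=cloud(c); v,u=np.mgrid[:480,:640]
box=(u>240)&(u<350)&(v>120)&(v<262)
top=box&(abs(P[...,2]-.098)<.006)
r=cv2.minAreaRect((P[top][:,:2]*1000).astype(np.float32)); print('top z',np.median(P[top][:,2]),r,top.sum())
col=c['color'].astype(int); w=box&(col.min(-1)>150)&(v>228)
ys,xs=np.nonzero(w); print(xs.min(),xs.max(),ys.min(),ys.max())
print('z of white',np.percentile(P[w][:,2],[10,50,90]))
# bar: rows near bottom
Q=onplane(c,u[w],v[w],.063); 
for row in range(228,248):
    m=w&(v==row); 
    if m.any(): print(row,u[m].min(),u[m].max(),m.sum(),onplane(c,u[m].mean(),row,.063).round(4),np.median(P[m][:,2]).round(3))
pn=box&(col.min(-1)>150)&(v<228); 
p=P[pn&(abs(P[...,2]-.074)<.006)]; print('panel',cv2.minAreaRect((p[:,:2]*1000).astype(np.float32)),len(p))
```

```text
top z 0.09911790090581962 ((776.6836547851562, 128.16880798339844), (180.1155548095703, 191.49118041992188), 88.96281433105469) 4409
274 312 229 242
z of white [0.06165414 0.06526809 0.06997817]
229 275 312 3 [0.6471 0.1153 0.063 ] 0.064
230 275 312 4 [0.6442 0.1297 0.063 ] 0.068
231 274 312 5 [0.6415 0.1393 0.063 ] 0.066
232 274 312 5 [0.639  0.1392 0.063 ] 0.063
233 274 312 5 [0.6364 0.1392 0.063 ] 0.067
234 274 312 5 [0.6339 0.1391 0.063 ] 0.067
235 274 312 5 [0.6313 0.139  0.063 ] 0.066
236 274 312 5 [0.6288 0.1389 0.063 ] 0.065
237 274 312 6 [0.6265 0.1304 0.063 ] 0.067
238 274 312 6 [0.6239 0.1303 0.063 ] 0.064
239 274 312 6 [0.6214 0.1302 0.063 ] 0.068
240 274 312 24 [0.6186 0.144  0.063 ] 0.064
241 274 312 39 [0.6164 0.13   0.063 ] 0.067
242 290 312 23 [0.6143 0.1101 0.063 ] 0.066
panel ((661.3629150390625, 130.0118408203125), (171.540283203125, 18.257038116455078), 88.83346557617188) 208
```

```bash
cat >> h.py <<'E'
yawf=-0.018; f=np.array([np.cos(yawf),np.sin(yawf),0]); hc=np.array([.7767,.1282,0])
bar0=np.array([.6165,.1305,.06])
def F():
    s=arm.sense(); return np.r_[s['time'],s['tool_pos'],s['ft_force'],s['torque'][2],s['finger_gap'],s['joint_pos'][6]].round(4).tolist()
E
python3 - <<'E'
from h import *
p=bar0+[0,0,.09]
for y in(yawf,yawf+np.pi): print(arm.solve_ik(p,down(y)))
qs=[(np.abs(q[6]),y) for y in(yawf,yawf+np.pi) if (q:=arm.solve_ik(p,down(y))) is not None]
y=min(qs)[1]; print('yaw',y)
arm.reach(p,down(y)); print(F())
arm.move_gripper(.47,40); 
c=cam('wrist','w1.png'); print(F())
E
```

```text
[-0.59476237  0.63324819  0.45403856  1.6795271  -0.33580501  0.906956
 -0.02611895]
[-0.09941961  0.6089566  -0.25670661  1.64660388  0.1850169   0.90993109
  2.69772201]
yaw -0.018
[2.35, 0.6162, 0.1324, 0.15, -0.7379, 0.3092, -0.0377, -0.012, 1.0009, -0.0262]
[2.9083, 0.6165, 0.1305, 0.15, -0.6871, 0.3416, -0.2485, -0.0179, 0.4681, -0.0261]
```

View pics/w1.png

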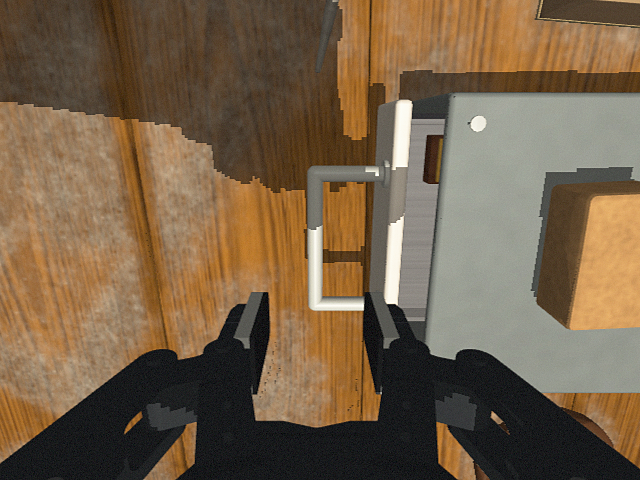

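The wrist view shows the bar at column ~315, rows 170–305, midway between the fingers. I'll check its middle by ray and then grip and pull.

Run:
```python
from h import *
c=cam('wrist'); 
print(onplane(c,np.array([315.,315.]),np.array([168.,307.]),.06).round(4), 'z',cloud(c)[[200,240,280],[314,314,314],2])
arm.movel(bar0+[0,0,-.019],velocity=.12); print(F())
arm.move_gripper(0,40); print(F())
p=np.array(arm.sense()['tool_pos'])
k=0
for d in list(np.arange(.03,.121,.03))+list(np.arange(.126,.157,.004)):
    arm.movel(p-f*d,velocity=.08 if d<.121 else .04)
    x=F(); 
    if d>.1: print(round(d,3),x)
    if abs(x[4])>15: break
cam('wrist','w2.png'); cam('top','top2.png'); print(F())
```

```text
[[0.6174 0.1806 0.06  ]
 [0.6156 0.0839 0.06  ]] z [0.06657405 0.06588867 0.06514635]
[4.0167, 0.6172, 0.1305, 0.0418, 0.111, -0.5325, 0.4055, -0.0108, 0.4705, 0.0286]
[4.4, 0.6167, 0.1306, 0.0417, -2.6739, 0.197, 6.5367, -0.0193, 0.0969, 0.0286]
0.12 [6.5, 0.4959, 0.133, 0.0417, -3.4469, 2.3336, 3.3076, -0.0515, 0.1026, 0.0116]
0.126 [6.8, 0.4912, 0.133, 0.0417, 0.9315, 1.6055, -3.2108, -0.0011, 0.1025, 0.0099]
0.13 [7.05, 0.4868, 0.1331, 0.0417, 1.1673, 1.7309, -2.7, -0.053, 0.0966, 0.0088]
0.134 [7.3, 0.4825, 0.1332, 0.0417, 0.4298, 2.1321, -2.9489, -0.0089, 0.1019, 0.0076]
0.138 [7.55, 0.4784, 0.1332, 0.0417, 1.1052, 3.525, -1.9262, 0.006, 0.0985, 0.0064]
0.142 [7.8, 0.477, 0.1333, 0.0418, 7.4753, 2.4725, -11.7762, -0.0281, 0.0939, 0.0052]
0.146 [8.05, 0.4771, 0.1333, 0.0419, 20.0732, 3.3157, -26.8697, 0.0019, 0.0965, 0.0039]
[8.15, 0.4771, 0.1333, 0.0419, 18.5672, 2.6986, -26.5199, -0.0566, 0.0978, 0.0039]
```

Force rose at the end stop with the bar at x = 0.477, which is the predicted place. I'll release and look at the knob.

Run:
```python
from h import *
p=np.array(arm.sense()['tool_pos']); b=p.copy(); 
arm.movel(p+f*.0005,velocity=.02)
arm.move_gripper(.5); arm.movel([p[0],p[1],.15],velocity=.2)
k=b+f*.133; print('knob pred',k)
arm.movel([k[0]-.06,k[1],.19],velocity=.2); print(F())
c=cam('wrist','w3.png'); cv2.imwrite('pics/top2.png',cam('top')['color'][150:350,200:400,::-1].repeat(3,0).repeat(3,1))
P=cloud(c); g=c['color'].max(-1)
# knob pixels: top surface near predicted place
m=(np.hypot(P[...,0]-k[0],P[...,1]-k[1])<.03)&(abs(P[...,2]-.082)<.006)
print(m.sum(), np.median(P[m],0), cv2.minEnclosingCircle((P[m][:,:2]*1000).astype(np.float32)))
```

```text
knob pred [0.61004589 0.13090765 0.04192914]
[10.325, 0.5484, 0.1305, 0.1883, -0.8165, 0.3596, -0.2417, 0.0363, 0.5022, -0.0731]
2081 [0.61027207 0.13455754 0.08373834] ((611.6000366210938, 132.6795654296875), 18.93968963623047)
```

View pics/w3.png

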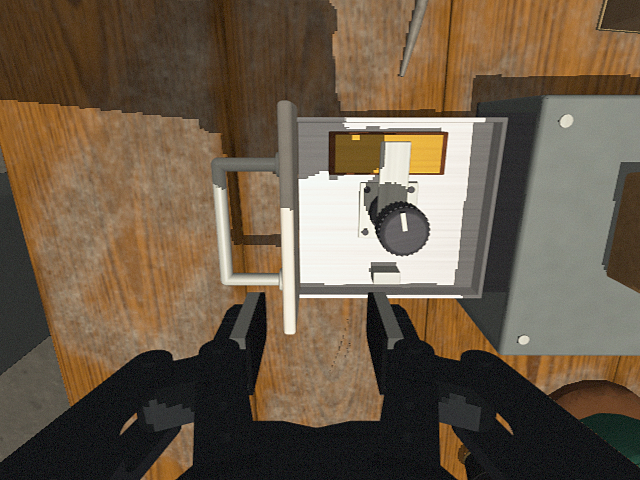

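The drawer is out, the knob is at about (402,230) in the wrist picture, and depth gives its centre as (0.611, 0.132) with the top at 0.083. That agrees with the prediction. Next I'll go over the knob and test which way joint 7 turns.

```bash
cat >> h.py <<'E'
K=np.array([.611,.132,0])
def jaw():
    y=R.from_quat(arm.sense()['tool_rot']).as_matrix()[:,1]; return float(np.arctan2(y[1],y[0]))
def turn(q7):
    q=np.array(arm.sense()['joint_pos']); q[6]=q7; arm.set_joints(q)
E
python3 - <<'E'
from h import *
arm.movel(K+[0,0,.15],velocity=.2); arm.move_gripper(.65,25)
q=arm.solve_ik(K+[0,0,.15],down(jaw())); print(np.round(q,3),F(),jaw())
turn(-.9); print(F(),jaw())
for y in (jaw(),): print(np.round(arm.solve_ik(K+[0,0,.05],down(y)),3), np.round(arm.sense()['joint_pos'],3))
E
```

```text
[-0.615  0.629  0.473  1.695 -0.349  0.903 -0.018] [11.225, 0.6107, 0.1323, 0.1508, -0.3317, 0.9077, -0.105, -0.022, 0.651, -0.0186] -0.017769361491668578
[12.075, 0.6106, 0.1324, 0.1509, -0.1724, -0.2568, 0.496, 0.042, 0.6506, -0.8983] -0.8973899260440577
[-0.567  0.767  0.405  1.731 -0.422  0.732 -0.843] [-0.615  0.627  0.474  1.696 -0.349  0.903 -0.898]
```

Decreasing q7 turns clockwise (forward), so I'll grip at about q7 = +0.9 and turn back from there.

Run:
```python
from h import *
turn(.9); arm.movel(K+[0,0,.051],velocity=.15); a=F(); print(a,jaw())
arm.move_gripper(0,25); arm.dwell(.1); print(F())
q0=arm.sense()['joint_pos'][6]
for i in range(1,5):
    turn(q0+.1*i); arm.dwell(.1); print(F())
```

```text
[14.475, 0.6118, 0.132, 0.0518, 0.2137, 0.8285, 0.581, 0.0106, 0.6486, 0.9542] 0.9007301411045563
[14.8833, 0.6117, 0.1315, 0.0524, -1.5089, -0.7395, 6.0647, 0.0469, 0.4112, 0.9544]
[15.2333, 0.6118, 0.1316, 0.0527, -1.988, -0.1618, 1.5903, 0.1062, 0.4093, 1.0519]
[15.5833, 0.6118, 0.1317, 0.0528, -0.4093, -0.3807, 1.3408, 0.0051, 0.409, 1.1513]
[15.9333, 0.6119, 0.1317, 0.0529, -1.6027, -0.2587, 1.8616, 0.0669, 0.4051, 1.2511]
[16.2833, 0.6119, 0.1318, 0.053, -1.6542, 0.7777, 1.7558, 0.0208, 0.4046, 1.3511]
```

Run:
```python
from h import *
q0=arm.sense()['joint_pos'][6]
for i in range(1,12):
    turn(q0+.1*i); arm.dwell(.1); x=F(); print(x)
    if x[6]<-2: break
```

```text
[16.6333, 0.612, 0.1319, 0.053, -1.401, -0.1071, 1.6991, 0.0737, 0.4082, 1.4478]
[16.9833, 0.6119, 0.132, 0.0529, -1.4075, 0.5241, 0.1713, 0.0001, 0.4117, 1.5477]
[17.3333, 0.6119, 0.1321, 0.0526, 0.4603, 0.9657, -1.7875, 0.0067, 0.4076, 1.6477]
[17.6833, 0.6119, 0.1322, 0.0525, 1.5166, 0.8161, -4.4391, -0.0301, 0.4049, 1.7477]
```

The weight came onto the gripper (Fz −4.4 N) about 0.8 rad back. I'll go 0.08 rad further to be clear, then lower it.

Run:
```python
from h import *
q0=arm.sense()['joint_pos'][6]
turn(q0+.08); arm.dwell(.1); x=F(); print(x)
p=np.array(x[1:4])
for d in (3,5,6,7,8,9):
    arm.movel(p-[0,0,d*.001],velocity=.03); arm.dwell(.1); x=F(); print(d,x)
    if x[6]>1: break
```

```text
[18.0333, 0.6119, 0.1322, 0.0524, 0.8348, 0.641, -5.006, 0.0106, 0.41, 1.8251]
3 [18.3833, 0.6119, 0.1322, 0.0493, 1.163, 0.851, -4.7279, 0.0079, 0.4049, 1.8288]
5 [18.7333, 0.6119, 0.1322, 0.0473, 0.0729, 1.7512, -4.8475, -0.0284, 0.4111, 1.8303]
6 [19.0833, 0.6119, 0.1322, 0.0464, 1.7535, 1.5115, -4.9487, -0.0693, 0.4133, 1.8308]
7 [19.4333, 0.6119, 0.1322, 0.0457, -0.2859, 1.3198, 0.9879, 0.0043, 0.4091, 1.8314]
8 [19.7833, 0.6126, 0.1323, 0.0455, -2.5095, 1.6928, 7.9305, -0.0523, 0.4077, 1.8319]
```

It landed on the thread after about 6.7 mm (expected 6–8). Now forward in the first stroke, following the pitch.

```bash
cat >> h.py <<'E'
def fwd(total, p, y0, step=.4):
    """turn clockwise by total rad from jaw yaw y0, following the 8 mm pitch; returns the last target"""
    n=int(np.ceil(total/step)); bias=0; d=total/n
    for i in range(1,n+1):
        y=y0-d*i; t=p-np.array([0,0,.008*d*i/(2*np.pi)+bias])
        q=arm.solve_ik(t,down(y)); arm.set_joints(q); x=F()
        if i%2==0 or i==n: print(i,round(y,3),x)
        if x[6]<-2: bias+=.0003
        if x[6]>5: bias-=.0003
    return t,y
E
python3 - <<'E'
from h import *
p=np.array([.6119,.1322,.0457]); y=jaw(); print(y)
t,y=fwd(3.2,p,y); arm.dwell(.1); print(t,y,F(),jaw())
E
```

```text
1.7746175102923016
2 0.975 [20.5833, 0.6123, 0.1315, 0.0446, 1.0602, -2.5202, 0.6454, -0.0546, 0.408, 1.2003]
4 0.175 [21.4083, 0.6117, 0.1313, 0.0435, -0.6733, -3.416, 4.9745, -0.0767, 0.41, 0.5441]
6 -0.625 [22.25, 0.6111, 0.1314, 0.0425, -2.5284, -2.1732, 5.9371, -0.0854, 0.4104, -0.1431]
8 -1.425 [23.125, 0.611, 0.132, 0.0415, -3.458, -1.8031, 4.9427, -0.0618, 0.4126, -0.8624]
[0.6119     0.1322     0.04192563] -1.4253824897076985 [23.225, 0.6111, 0.132, 0.0415, -3.4066, -3.1078, 2.1357, -0.0487, 0.4121, -0.863] -1.4232804383335307
```

Run:
```python
from h import *
arm.move_gripper(.65); arm.movel([.611,.132,.12],velocity=.15)
turn(1.85); print(F(),jaw())
c=cam('wrist'); P=cloud(c)
m=(np.hypot(P[...,0]-.611,P[...,1]-.132)<.03)&(abs(P[...,2]-.072)<.008)
print(m.sum(), np.median(P[m],0), cv2.minEnclosingCircle((P[m][:,:2]*1000).astype(np.float32)))
u=m&(c['color'].min(-1)>140); print('line px',u.sum(),P[u].mean(0))
cv2.imwrite('pics/w4.png',c['color'][:,:,::-1])
```

```text
[26.5833, 0.6105, 0.1323, 0.1193, -0.2031, 0.4934, 0.0307, -0.0115, 0.6512, 1.8496] 1.3475698919208383
3219 [0.6100176  0.13339334 0.07282015] ((612.3323364257812, 132.64532470703125), 18.922348022460938)
line px 131 [0.62123495 0.13078102 0.0726739 ]
```

View pics/w4.png

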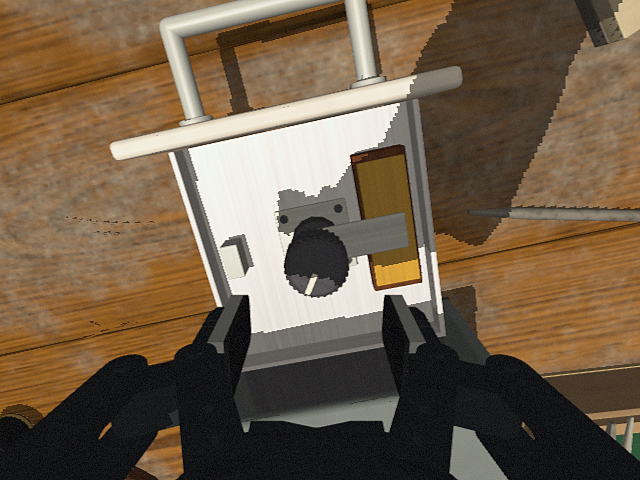

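The white line runs from about (316,277) to (306,294), outward from the knob centre (318,268). That is a world angle of about −0.7, against about 1.7 at the start, so the net turn is 2.4 rad and the commanded turn was 2.32: no slip. The mask mean was contaminated by other bright pixels. Second stroke: 3.1 rad.

Run:
```python
from h import *
p=np.array([.6116,.1323,.0419]); y=jaw()
arm.movel(p,down(y),velocity=.12); print(F()); arm.move_gripper(0,25); arm.dwell(.1); print(F())
t,y=fwd(3.1,p,y); arm.dwell(.5); print(t,y,F(),jaw())
c=cam('scene'); cv2.imwrite('pics/s4.png',c['color'][170:290,240:400,::-1].repeat(4,0).repeat(4,1))
w=cam('wrist'); cv2.imwrite('pics/w5.png',w['color'][:,:,::-1]); print(arm.sense()['qvel'])
```

```text
[27.4333, 0.612, 0.132, 0.0423, 0.7845, -0.7539, 0.0186, -0.0742, 0.6499, 1.902]
[27.8333, 0.6122, 0.132, 0.0428, -1.6509, 0.2427, 6.3852, -0.0302, 0.4123, 1.9021]
2 0.573 [28.7083, 0.6121, 0.1319, 0.0419, -0.2633, -1.3757, 4.9555, -0.0627, 0.4123, 1.1786]
4 -0.202 [29.6083, 0.6119, 0.1318, 0.0409, -0.8165, -1.7115, 4.8072, -0.0982, 0.4104, 0.4207]
6 -0.977 [30.525, 0.6118, 0.1319, 0.0399, -1.1391, -2.5365, 4.9011, -0.146, 0.4144, -0.3438]
8 -1.752 [31.4417, 0.6117, 0.1321, 0.039, -0.9009, -2.0916, 3.8016, -0.0977, 0.4111, -1.1134]
[0.6116     0.1323     0.03885296] -1.7524148478770933 [31.9417, 0.6117, 0.1321, 0.039, 0.7686, -2.9129, 3.5855, 0.0434, 0.4113, -1.1182] -1.752056384334991
[ 1.10388793e-03 -1.12773066e-03 -5.99601023e-04  8.26626451e-04
 -5.99415068e-04 -4.28197473e-05  5.18171321e-04]
```

View pics/w5.png

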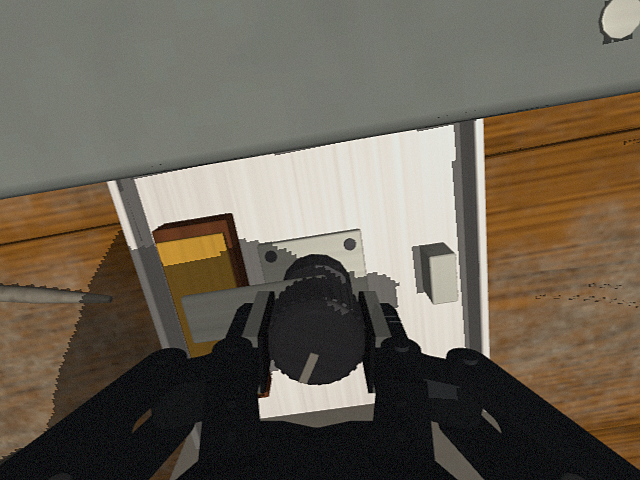

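The line from about (316,354) to (303,383) turned with the jaws, putting the screw at ≈6.9 rad. The knob sits between the pads and the drawer is still out. One height check by depth, then I'll hand in.

Run:
```python
from h import *
c=cam('wrist'); P=cloud(c); z=P[325:375,290:345,2]; print('knob z',np.percentile(z,[10,50,90]),np.median(P[325:375,290:345,:].reshape(-1,3),0)); print(F())
if np.median(z)<.0725 and np.median(z)>.065: arm.finish_job(); print('done')
```

```text
knob z [0.06847229 0.06918696 0.06991534] [0.61216223 0.13229825 0.06918696]
[32.0917, 0.6117, 0.1321, 0.0389, 1.1384, -3.3132, 4.1301, -0.0281, 0.4116, -1.1184]
the job is handed in; nothing more can be done
done
```

The job is handed in at about 32 s of the 72 s. No verdict was reported, so these are my own checks:

- **Drawer:** I pulled it by the bar until the force rose sharply at the end stop, after about 140 mm of travel. The knob stayed at x ≈ 0.612, so the drawer stayed out.
- **Finding the thread:** turning back, the screw's weight came onto the gripper after about 0.8 rad (Fz −4.4 N). I went 0.08 rad further, then lowered it until it landed about 6.7 mm down.
- **Forward turn:** I turned it 3.2 + 3.1 = 6.3 rad with one regrasp, about 1.0 turn. The gripper followed it 8.0 mm down. The white line puts the screw at about 6.9 rad, inside the 5.7–8.25 window.
- **Finish:** depth shows the knob top at 69.2 mm, perhaps 1–2 mm less because the same camera read high at the start; the expected height is 68 mm. The knob is held at the 25 N grip setting, and joint speeds were about 0.001 rad/s.

**Disagreement:** midway, a colour-mask estimate of the line angle differed by about 0.5 rad. I put this down to other bright pixels in the mask. The line read directly from the picture agreed with the commanded turn to about 0.1 rad.

**Not checked:** I did not measure the other objects afterwards, but the arm never went near them.

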